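# Mount a sleeve on the measuring mandrel, latch the hold-down bar and start the cycle

## Task

Set the dark steel sleeve up for measuring: lower it squarely over the tall rod on the measuring stage until it stands on the foot, without letting it drop, then lower the hold-down bar by its blue handle over the same rod and press it down until both orange latches snap shut over its ends. Finally press the green button all the way down and let go of it; leave the red button, the brass bush, the V-block and the ring gauge alone.

Things in the scene. Friction and masses are not known exactly. Their poses are not given: they have to be found in the camera images.
- sleeve_center (a point): Dark steel sleeve: upright tube, 40 mm outside diameter, 80 mm tall, 18 mm bore right through, about 0.35 kg, loose, on the bench left of the stage. The point is its centre, half-way up; z along the tube, up. Grip it about 15 mm below its upper end: when seated the rod top is then 33 mm above that grip and clear of the gripper's body.
- holddown_grip (a point): Hold-down bar: aluminium bar 130 mm (y) x 40 mm (x) x 10 mm, 18 mm hole through its centre, blue bridge handle on top; 0.22 kg, lying on the bench right of the stage. The point is the middle of the handle's crossbar, right above the hole, 45 mm above the underside. Crossbar: along y, 74 mm long, 10 x 10 mm, 30 mm free below. z up. Same after a half turn.
- rod_foot (a point): Middle of the fixture's steel foot on the measuring stage, where the rod rises; 57 mm above the bench. With the sleeve seated its centre is 40 mm above this point; with the bar seated on the sleeve its handle point is 125 mm above. Axes: z up, y along the line between the latches (left latch at +y; the seated bar's y lies along it, either way round), -x towards the robot.
- rod_tip (a point): Top of the fixed vertical rod, 98 mm above the foot, 16 mm in diameter (1 mm of play all round in either hole); its last 8 mm taper to 9 mm diameter.
- latch_left (a joint): Orange spring latch at +y: distance pushed outward, m; 0 shut, 0.010 the stop. Its upper side is a ramp: pressing the bar down pushes both latches out by 5 mm, and they snap back over the bar's ends once it lies on the sleeve. Pushing past both takes about 10 N; the bar's weight does not do it.
- latch_right (a joint): The same latch at -y, pushed outward along -y; 0 is shut.
- latch_left_nose (a point): Lower inner edge of the left latch's nose: when shut 60 mm from the rod's axis (5 mm over the bar's end) and 92 mm above the foot (2 mm above the seated bar's upper face).
- latch_right_nose (a point): Lower inner edge of the right latch's nose, likewise.
- start_top (a point): Middle of the top of the round green start button, 28 mm in diameter, on the panel of the stage towards the robot; it is pressed straight down.
- start (a joint): Green button: how far it is pressed, m; 0 is out, 0.006 is fully down (5 N); it springs back.
- stop_top (a point): Middle of the top of the round red button beside it, 28 mm in diameter, 120 mm from the green one. Not to be pressed.
- stop (a joint): Red button: how far it is pressed, m; 0 is out.
- stage: Measuring stage, a fixed grey instrument 300 x 260 mm carrying the foot, rod, latches and, at its -x side, the button panel; axes as for the foot, origin on the bench under the rod. Its steel plate is 45 mm above the bench. Latch posts stand at y = 80 to 94 mm either side, x within 15 mm, up to 169 mm above the bench: keep the fingers on the x sides of sleeve and handle.
- sleeve: The dark steel sleeve again, by the middle of its lower end.
- holddown: The hold-down bar again, by the middle of its underside (under the hole).
- bush: Shorter brass bush, 44 mm in diameter, 40 mm tall; origin in the middle of its underside. Leave alone.
- vblock: Dark steel V-block, 60 x 60 x 55 mm; origin under its centre. Leave alone.
- ringgauge: Flat steel ring gauge, 68 mm in diameter, 16 mm tall; origin under its centre. Leave alone.

How it is judged:
By the outcome, as a careful person would: the job done as asked, in the order asked, and still so for the second after the job is handed in, with the robot touching nothing.
It also fails if it takes over 72 s, if anything falls off the work surface, if the arm or the gripper's body presses on something with over 40 N, if the wrist force passes 120 N, or if a joint passes its speed limit or range.

## Robot

A 6-joint arm with a two-finger parallel gripper is mounted at the origin on the work surface. World frame = base frame: x ahead of the robot, y to its left, z up, the work surface at z = 0. Lengths are in m, angles in rad, forces in N, time in s.
With the tool pointing down it reaches from about 0.4 to 0.825 m from the base axis. Payload 7 kg.
Tool frame: the origin (TCP) lies at the very end of the fingers, on their centre line; the grasp point (between the pads) lies 19 mm behind it; z points along the fingers, y is the direction in which the jaws open and shut (so a half turn about z gives the same grasp; the last joint's range is limited). The gripper opens to 88 mm and grips with 3 to 60 N. Pads are 19 mm wide; open, the fingers measure 130 mm over their backs; the gripper's body (78 mm by 193 mm) begins 47 mm behind the grasp point.
Start: joints at [1.558, 0.359, 0.012, 0, -1.224, -0.288], TCP at [0.2, 0.645, 0.227] pointing down, gripper open.
Joint ranges: [-3.07, 3.07], [-1.43, 2.12], [-1.02, 1.25], [-3.03, 1.67], [-3.05, -0], [-3.03, 3.03]. Speed limits (rad/s): [2.39, 2.39, 3.01, 3.14, 3.14, 3.14].

## Interface

Orientations are given as a unit quaternion [w, x, y, z].
In Python, from workcell import monitor, optics, close_job gives the robot as it stands.
- The arm moves only by the tool drive_tool, never from a script. Its argument "series" is a list of rows, each an object with "delta_pos": the shift along the world's x, y, z in m, a list of three; "dr": the turn, a rotation vector about the world's x, y, z in rad, a list of three; "grip": the finger opening in m, from 0 to 0.0876. In form: [{"delta_pos": [x, y, z], "dr": [wx, wy, wz], "grip": grip}, ...]. A call has 1 to 10 rows; each row is the pose to reach, as a shift and turn from the pose commanded when the call began; what a row does not reach only later rows make up. A row lasts 1/8 s, in which the tool goes at most 62.5 mm and 10.7 degrees, less where a joint would pass 70% of its speed; a pose out of reach is approached as far as the arm can. A call with a gripper value outside its range is refused whole. The fingers move at their own pace and stop on an object; "force" is the grip in N (left out, the last holds). Time passes only in rows, so rows that repeat a pose let the fingers close. It gives the time, the measured TCP pose, the force and the opening at its end, in the units of the state.
- monitor.read_state(): the state, without advancing time (a new reading comes with each control period).
- optics.get_image(name): name is "scene" or "top" or "wrist"; returns (picture, depth): 400x640x3 uint8, red, green, blue; 400x640 float32, m along the optical axis (not along the pixel's ray), 0 where there is no reading.
- optics.camera_model(name): a dict with "vfov" (degrees; the focal length in pixels is half the picture's height over the tangent of half this angle, whatever the lens; pixels are square), "cx", "cy" (the principal point, pixels), "eye" and "attitude" of the camera in the world. Camera axes: x right, y down, z forward; pixel columns grow to the right and rows downward; lengths in m; the calibration is good to about 2 mm. A picture is of the moment at which its call begins: read the wrist's pose just before it. camera_model takes no time and is no camera call; for the wrist camera it gives the pose at the moment of the call.
- close_job(): hands the job in, once; it reports no verdict.
The state is a dict: "clock": time; "q": joint angles; "qvel": joint speeds; "tau": joint torques, N m; "tool_pos": TCP position; "ee_rot": TCP orientation; "ft_force": force on the tool from outside, world axes, zero at the start; "moment": the same for the moment, N m; "opening": opening from 0.0 (shut) to 1.0 (fully open).
Only numpy, scipy, OpenCV 4.12 (cv2) and the standard library are available. Lean on these libraries where they do the work, as an engineer would, in place of code of your own. Each camera call takes 0.05 s, during which the arm holds its last target. There are 200 camera calls.

## Working session

There is one attempt and no reset: what is moved stays moved. The work goes in short steps, Python scripts to look and compute and a tool call to move; the robot and the scene stay as the last step left them, time stands still between calls to the robot, and variables do not carry over. Pictures are saved under pics/ and viewed, on a budget of 10 in all, crops included, one or two more only if the job needs it, and the job is handed in when it is done.

Besides the shell and the picture viewer there is one more tool, called as name(argument=value, ...) on one line, values as JSON. drive_tool: Moves the arm, as the interface text tells. Its arguments: {"type":"object","properties":{"series":{"type":"array","items":{"type":"object","properties":{"delta_pos":{"type":"array","items":{"type":"number"}},"dr":{"type":"array","items":{"type":"number"}},"grip":{"type":"number"}}}},"force":{"type":"number"}},"required":["series"]}

```bash
mkdir -p pics
cat > h.py <<'E'
import numpy as np, cv2
from workcell import monitor, optics, close_job
from scipy.spatial.transform import Rotation as R
def rot(a):
    a=np.array(a,float)
    if a.shape==(3,3): return a
    return R.from_quat(a,scalar_first=True).as_matrix()
def grab(n):
    m=optics.camera_model(n); im,d=optics.get_image(n); np.savez(f'{n}.npz',im=im,d=d,eye=m['eye'],att=rot(m['attitude']),p=[m['vfov'],m['cx'],m['cy']])
    return im,d,m
def cloud(n):
    z=np.load(f'{n}.npz'); d=z['d'].astype(float); f=d.shape[0]/2/np.tan(np.radians(z['p'][0])/2)
    v,u=np.mgrid[:d.shape[0],:d.shape[1]]
    P=np.stack([(u-z['p'][1])/f*d,(v-z['p'][2])/f*d,d],-1)@z['att'].T+z['eye']
    P[d<=0]=np.nan
    return P,z['im']
def save(im,name): cv2.imwrite(f'pics/{name}.png',cv2.cvtColor(im,cv2.COLOR_RGB2BGR))
E
python3 - <<'E'
from h import *
print(monitor.read_state())
for n in('top','scene'):
    im,d,m=grab(n);save(im,n+'0');print(n,m)
E
```

```text
{'clock': 0.0, 'q': array([ 1.55809973e+00,  3.59416765e-01,  1.10465655e-02, -3.69226867e-04,
       -1.22415595e+00, -2.88102928e-01]), 'qvel': array([-1.39220189e-03,  3.20015565e-04,  6.21971411e-04,  6.35709442e-05,
        1.55360908e-03, -3.81123722e-04]), 'tau': array([ 9.52384798e-04, -5.82716453e+01,  2.93057477e+01,  6.99715421e+00,
        7.24798796e-03, -1.64380212e-04]), 'tool_pos': array([0.19986359, 0.64418775, 0.22559462]), 'ee_rot': array([ 8.80549733e-04,  9.88701452e-01, -1.49895497e-01, -5.32102584e-05]), 'ft_force': array([ 0.16223343, -0.57703   , -0.46613314]), 'moment': array([ 0.01779781,  0.0669011 , -0.04244723]), 'opening': 0.9982468716628877}
top {'vfov': 43.5077358623782, 'cx': 320.82675175961003, 'cy': 198.72465453301226, 'eye': array([0.37025093, 0.01321071, 1.5127753 ]), 'attitude': array([-0.04989468,  0.71204841, -0.69910732,  0.04179159])}
scene {'vfov': 44.589694687003636, 'cx': 321.5059621997733, 'cy': 202.694636376422, 'eye': array([ 1.33851419, -0.14560802,  0.97381522]), 'attitude': array([-0.28292263,  0.72267139,  0.58925758, -0.22466943])}
```

View pics/top0.png

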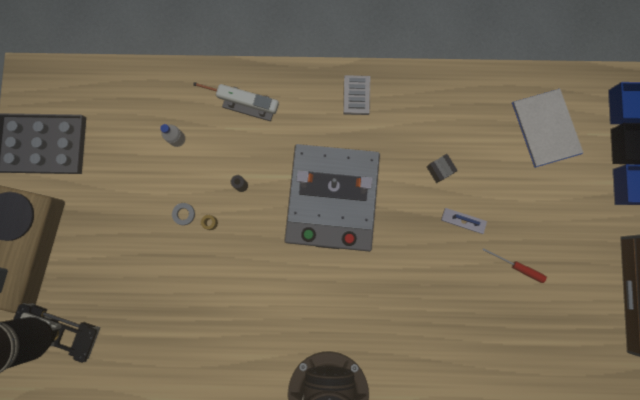

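View pics/scene0.png

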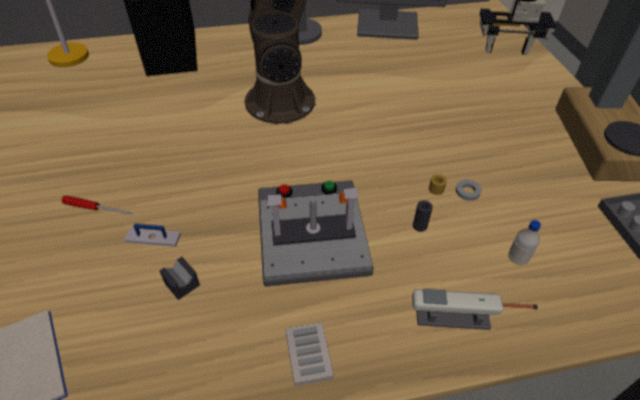

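The top view shows the sleeve at (239,183), rod at (334,185), green button at (308,234), red button at (349,238), bar at (464,221), bush at (209,222), ring gauge at (183,213) and V-block at (442,168). The scene view agrees. Next I localise them from depth.

Run:
```python
from h import *
np.set_printoptions(precision=4,suppress=True)
for n in('top','scene'):
    P,im=cloud(n); I=im.astype(int); ok=np.isfinite(P[...,2])
    boxes={'top':dict(sleeve=(225,170,255,198),bar=(436,203,492,240),stage=(280,140,384,255)),'scene':dict(sleeve=(405,195,440,237),bar=(118,215,187,250),stage=(250,175,378,295))}[n]
    def sel(b,m): 
        x0,y0,x1,y1=boxes[b]; k=np.zeros(ok.shape,bool);k[y0:y1,x0:x1]=True; return P[k&m&ok]
    z=P[...,2]; r,g,b=I[...,0],I[...,1],I[...,2]
    def rp(s,p):
        if len(p)<4: print(n,s,len(p));return
        (c,wh,a)=cv2.minAreaRect(p[:,:2].astype(np.float32)); print(n,s,len(p),'med',np.median(p,0),'rect',np.array(c),np.array(wh),round(a,1),'z',np.percentile(p[:,2],[2,50,98]))
    rp('sleeveTop',sel('sleeve',(z>.07)&(z<.09))); rp('sleeveAll',sel('sleeve',(z>.012)))
    rp('bar',sel('bar',(z>.006)&(z<.016)));rp('barhandle',sel('bar',(z>.038)&(z<.06)&(b>r+15)))
    rp('plate',sel('stage',(z>.04)&(z<.05)))
    rp('green',sel('stage',(g>r+30)&(g>b+20)));rp('red',sel('stage',(r>g+60)&(P[...,0]<.42)))
    o=sel('stage',(r>g+40)&(P[...,0]>.44));rp('orangeL',o[o[:,1]>np.median(o[:,1].mean())]);rp('orangeR',o[o[:,1]<o[:,1].mean()])
    c=np.array([.5,-.03]);rp('rodhigh',sel('stage',(z>.075)&(z<.16)&(np.hypot(P[...,0]-.5,P[...,1]+.025)<.06)&(abs(r-g)<30)))
    rp('posts',sel('stage',(z>.163)&(z<.18)))
```

```text
top sleeveTop 126 med [0.6035 0.2763 0.0795] rect [0.6044 0.2769] [0.038  0.0383] 18.5 z [0.0706 0.0795 0.086 ]
top sleeveAll 201 med [0.6027 0.2739 0.0759] rect [0.6039 0.2765] [0.0378 0.0394] 13.5 z [0.0184 0.0759 0.0849]
top bar 441 med [ 0.5076 -0.3923  0.0098] rect [ 0.5069 -0.397 ] [0.1084 0.1658] 1.0 z [0.0061 0.0098 0.0151]
top barhandle 80 med [ 0.5089 -0.3985  0.0491] rect [ 0.5091 -0.3976] [0.0735 0.0102] 72.6 z [0.0417 0.0491 0.0552]
top plate 4520 med [ 0.5657 -0.0026  0.0448] rect [ 0.5749 -0.0013] [0.25   0.2879] 85.4 z [0.0404 0.0448 0.0495]
top green 52 med [0.4567 0.0673 0.0504] rect [0.4573 0.0665] [0.0205 0.0228] 46.0 z [0.0461 0.0504 0.0561]
top red 0
top orangeL 19 med [0.6042 0.0636 0.1621] rect [0.6051 0.0624] [0.0065 0.0185] 77.3 z [0.1553 0.1621 0.1704]
top orangeR 81 med [ 0.4528 -0.058   0.0537] rect [ 0.523 -0.058] [0.0249 0.1664] 86.0 z [0.0395 0.0537 0.1648]
top rodhigh 0
top posts 253 med [ 0.5997 -0.0701  0.1686] rect [ 0.6011 -0.0038] [0.2034 0.0311] 85.3 z [0.1635 0.1686 0.174 ]
scene sleeveTop 183 med [0.6055 0.2747 0.0795] rect [0.6033 0.2752] [0.
[... 284 characters left out ...]
e 124 med [ 0.5096 -0.397   0.0495] rect [ 0.51   -0.3966] [0.072  0.0125] 70.5 z [0.04   0.0495 0.0539]
scene plate 5304 med [ 0.6465 -0.0127  0.0457] rect [ 0.5738 -0.0027] [0.25   0.2894] 85.6 z [0.0415 0.0457 0.0491]
scene green 71 med [0.46   0.0658 0.052 ] rect [0.4584 0.0653] [0.0249 0.021 ] 58.2 z [0.0434 0.052  0.056 ]
scene red 0
scene orangeL 58 med [0.6086 0.0626 0.1577] rect [0.5514 0.0761] [0.018  0.1335] 78.5 z [0.1498 0.1577 0.1651]
scene orangeR 126 med [ 0.4569 -0.0615  0.0552] rect [ 0.5222 -0.0654] [0.0263 0.1678] 79.8 z [0.0422 0.0552 0.1662]
scene rodhigh 0
scene posts 314 med [ 0.5997 -0.071   0.1693] rect [ 0.5981 -0.004 ] [0.2034 0.0335] 85.5 z [0.1634 0.1693 0.1724]
```

drive_tool(series=[{"delta_pos":[0.03,-0.06,0.01],"dr":[0,0,-0.14],"grip":0.085},{"delta_pos":[0.06,-0.11,0.02],"dr":[0,0,-0.28],"grip":0.085},{"delta_pos":[0.09,-0.16,0.03],"dr":[0,0,-0.42],"grip":0.085},{"delta_pos":[0.12,-0.22,0.04],"dr":[0,0,-0.56],"grip":0.085},{"delta_pos":[0.15,-0.27,0.06],"dr":[0,0,-0.7],"grip":0.085},{"delta_pos":[0.18,-0.33,0.07],"dr":[0,0,-0.84],"grip":0.085},{"delta_pos":[0.21,-0.38,0.08],"dr":[0,0,-0.98],"grip":0.085},{"delta_pos":[0.24,-0.43,0.09],"dr":[0,0,-1.12],"grip":0.085},{"delta_pos":[0.27,-0.48,0.1],"dr":[0,0,-1.26],"grip":0.085},{"delta_pos":[0.3,-0.53,0.1],"dr":[0,0,-1.351],"grip":0.085}])

```text
clock: 1.35
tool_pos: [0.5009, 0.1129, 0.3275]
ee_rot: [0.001, -0.677, 0.736, -0.0]
ft_force: [1.0, 0.7, -0.0]
opening: 0.972
```

drive_tool(series=[{"delta_pos":[0.02,-0.05,0],"dr":[0,0,0],"grip":0.085},{"delta_pos":[0.04,-0.1,0],"dr":[0,0,0],"grip":0.085},{"delta_pos":[0.05,-0.11,0],"dr":[0,0,0],"grip":0.085},{"delta_pos":[0.05,-0.115,0],"dr":[0,0,0],"grip":0.085},{"delta_pos":[0.05,-0.115,0],"dr":[0,0,0],"grip":0.085}])

```text
clock: 1.98
tool_pos: [0.5496, 0.0001, 0.3264]
ee_rot: [-0.0, -0.678, 0.735, 0.0]
ft_force: [-0.2, 0.8, 0.7]
opening: 0.971
```

Run:
```python
from h import *
s=monitor.read_state();print(s['clock'],s['tool_pos'],s['ee_rot'],s['q'])
im,d,m=grab('wrist');save(im,'w1');print(m)
```

```text
1.975 [5.49604958e-01 1.44233409e-04 3.26407236e-01] [-1.18857463e-04 -6.78006432e-01  7.35055938e-01  1.78892336e-04] [ 3.56565706e-01  1.01593079e-01 -9.99489556e-02 -2.46044672e-04
 -1.36960982e+00 -4.37218579e-01]
{'vfov': 61.331323738782416, 'cx': 326.8237487299596, 'cy': 198.84124901962338, 'eye': array([ 0.54327791, -0.07698759,  0.48460582]), 'attitude': array([0.00562539, 0.0399202 , 0.9890743 , 0.1417983 ])}
```

View pics/w1.png

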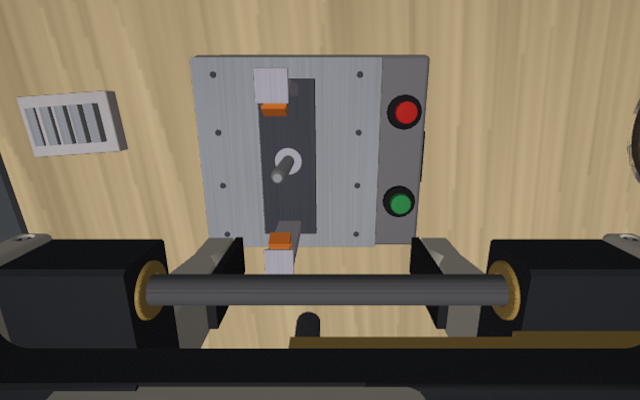

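The wrist view shows the rod tip at (277,176), foot at (288,161), latches at (274,105) and (280,242), green button at (400,203) and red at (405,112).

Run:
```python
from h import *
np.set_printoptions(precision=4,suppress=True)
for n in('wrist','scene','top'):
    P,im=cloud(n); I=im.astype(int); z=P[...,2]; r,g,b=I[...,0],I[...,1],I[...,2]
    near=np.hypot(P[...,0]-.6,P[...,1]+.004)
    def circ(s,p):
        if len(p)<5: print(n,s,len(p));return
        c,rad=cv2.minEnclosingCircle(p[:,:2].astype(np.float32)); print(n,s,len(p),'mean',p.mean(0),'circ',np.array(c),round(rad,4))
    circ('rod z>.12',P[(near<.03)&(z>.12)&(z<.16)]); circ('tip',P[(near<.03)&(z>.150)&(z<.162)])
    for lo in (.07,.09,.11,.13): circ(f'slab{lo}',P[(near<.03)&(z>lo)&(z<lo+.02)])
    circ('foot',P[(near<.03)&(z>.052)&(z<.062)])
    box=(abs(P[...,1])<.14)&(P[...,0]>.38)&(P[...,0]<.75)
    circ('green',P[box&(g>r+30)&(g>b+15)&(z>.04)&(z<.08)]);circ('red',P[box&(r>g+60)&(z>.04)&(z<.09)&(P[...,0]<.5)])
    for s,q in(('postL',P[...,1]>0),('postR',P[...,1]<0)):
        p=P[box&q&(z>.163)&(z<.176)]
        if len(p)>5: print(n,s,cv2.minAreaRect(p[:,:2].astype(np.float32)),p.mean(0))
    p=P[box&(abs(z-.045)<.004)]
    print(cv2.minAreaRect(p[:,:2].astype(np.float32)))
```

```text
wrist rod z>.12 262 mean [ 0.5973 -0.0094  0.1463] circ [ 0.599  -0.0074] 0.008
wrist tip 126 mean [ 0.5987 -0.0079  0.1537] circ [ 0.599 -0.007] 0.0068
wrist slab0.07 38 mean [ 0.5955 -0.0119  0.0801] circ [ 0.5983 -0.0084] 0.0077
wrist slab0.09 49 mean [ 0.5956 -0.012   0.0998] circ [ 0.5988 -0.0077] 0.0079
wrist slab0.11 55 mean [ 0.5949 -0.0118  0.1201] circ [ 0.5973 -0.0087] 0.0076
wrist slab0.13 107 mean [ 0.5964 -0.0105  0.1434] circ [ 0.599  -0.0074] 0.008
wrist foot 1308 mean [ 0.5976 -0.0069  0.0572] circ [ 0.6    -0.0041] 0.0301
wrist green 353 mean [0.4559 0.0639 0.0508] circ [0.4537 0.0657] 0.0165
wrist red 415 mean [ 0.4462 -0.0549  0.051 ] circ [ 0.4449 -0.0545] 0.0152
wrist postL ((0.6056705117225647, 0.07501329481601715), (0.03397321328520775, 0.029979046434164047), 86.82427978515625) [0.6055 0.0762 0.1686]
wrist postR ((0.5924072265625, -0.09061568975448608), (0.03499302268028259, 0.030064592137932777), 85.41950225830078) [ 0.592  -0.0924  0.1686]
((0.5730289220809937, -0.005005508661270142), (0.24900464713573456, 0.28776752948760986), 85.41068267822266)
scene rod z
[... 1369 characters left out ...]
-0.0025] 0.0058
top slab0.13 19 mean [ 0.5994 -0.0028  0.1452] circ [ 0.6    -0.0034] 0.008
top foot 244 mean [ 0.5977 -0.0041  0.0571] circ [ 0.5998 -0.0039] 0.0298
top green 52 mean [0.4571 0.0673 0.0506] circ [0.4569 0.067 ] 0.0121
top red 53 mean [ 0.4472 -0.0517  0.052 ] circ [ 0.4471 -0.0522] 0.0121
top postL ((0.6070185303688049, 0.07997938990592957), (0.035531919449567795, 0.02928420715034008), 84.76788330078125) [0.6071 0.0812 0.1684]
top postR ((0.594555675983429, -0.08729127794504166), (0.035717274993658066, 0.03127378225326538), 87.58690643310547) [ 0.5937 -0.0892  0.1687]
((0.5748393535614014, -0.0014396756887435913), (0.2498665153980255, 0.28758618235588074), 85.44123077392578)
```

drive_tool(series=[{"delta_pos":[0.01,0.055,-0.03],"dr":[0,0,0],"grip":0.085},{"delta_pos":[0.02,0.11,-0.06],"dr":[0,0,0],"grip":0.085},{"delta_pos":[0.03,0.165,-0.1],"dr":[0,0,0],"grip":0.085},{"delta_pos":[0.04,0.22,-0.13],"dr":[0,0,0],"grip":0.085},{"delta_pos":[0.05,0.265,-0.15],"dr":[0,0,0],"grip":0.085},{"delta_pos":[0.054,0.276,-0.17],"dr":[0,0,0],"grip":0.085},{"delta_pos":[0.054,0.276,-0.2],"dr":[0,0,0],"grip":0.085},{"delta_pos":[0.054,0.276,-0.24],"dr":[0,0,0],"grip":0.085},{"delta_pos":[0.054,0.276,-0.27],"dr":[0,0,0],"grip":0.085},{"delta_pos":[0.054,0.276,-0.281],"dr":[0,0,0],"grip":0.085}])

```text
clock: 3.28
tool_pos: [0.6026, 0.2754, 0.044]
ee_rot: [-0.001, -0.678, 0.735, 0.0]
ft_force: [-0.5, -0.3, -0.2]
opening: 0.971
```

drive_tool(series=[{"delta_pos":[0,0,0],"dr":[0,0,0],"grip":0.085},{"delta_pos":[0,0,0],"dr":[0,0,0],"grip":0.03},{"delta_pos":[0,0,0],"dr":[0,0,0],"grip":0.03},{"delta_pos":[0,0,0],"dr":[0,0,0],"grip":0.03},{"delta_pos":[0,0,0],"dr":[0,0,0],"grip":0.03},{"delta_pos":[0,0,0],"dr":[0,0,0],"grip":0.03},{"delta_pos":[0,0,0],"dr":[0,0,0],"grip":0.03}], force=30)

```text
clock: 4.15
tool_pos: [0.6039, 0.2757, 0.0456]
ee_rot: [-0.0, -0.678, 0.735, 0.0]
ft_force: [-1.1, 0.5, 0.1]
opening: 0.449
```

drive_tool(series=[{"delta_pos":[0,0,0.02],"dr":[0,0,0],"grip":0.03},{"delta_pos":[0,0,0.06],"dr":[0,0,0],"grip":0.03},{"delta_pos":[0,0,0.11],"dr":[0,0,0],"grip":0.03},{"delta_pos":[0,0,0.16],"dr":[0,0,0],"grip":0.03},{"delta_pos":[0,0,0.2],"dr":[0,0,0],"grip":0.03},{"delta_pos":[0,-0.02,0.21],"dr":[0,0,0],"grip":0.03},{"delta_pos":[0,-0.05,0.21],"dr":[0,0,0],"grip":0.03},{"delta_pos":[-0.001,-0.09,0.21],"dr":[0,0,0],"grip":0.03},{"delta_pos":[-0.002,-0.14,0.21],"dr":[0,0,0],"grip":0.03},{"delta_pos":[-0.003,-0.18,0.21],"dr":[0,0,0],"grip":0.03}])

```text
clock: 5.4
tool_pos: [0.5995, 0.093, 0.2535]
ee_rot: [-0.002, -0.678, 0.735, 0.001]
ft_force: [0.8, -0.1, -3.0]
opening: 0.45
```

drive_tool(series=[{"delta_pos":[0,-0.04,0],"dr":[0,0,0],"grip":0.03},{"delta_pos":[-0.001,-0.07,0],"dr":[0,0,0],"grip":0.03},{"delta_pos":[-0.001,-0.09,-0.01],"dr":[0,0,0],"grip":0.03},{"delta_pos":[-0.001,-0.1,-0.02],"dr":[0,0,0],"grip":0.03},{"delta_pos":[-0.001,-0.1,-0.02],"dr":[0,0,0],"grip":0.03},{"delta_pos":[-0.001,-0.1,-0.02],"dr":[0,0,0],"grip":0.03},{"delta_pos":[-0.001,-0.1,-0.02],"dr":[0,0,0],"grip":0.03}])

```text
clock: 6.28
tool_pos: [0.6003, -0.0035, 0.2358]
ee_rot: [0.0, -0.678, 0.735, -0.0]
ft_force: [0.0, -0.0, -2.9]
opening: 0.454
```

Run:
```python
from h import *
s=monitor.read_state();print(s['clock'],s['tool_pos'],s['ft_force'])
a,_,_=grab('wrist');b,_,_=grab('scene');grab('top')
c=cv2.resize(b[120:280,230:400],None,fx=2.5,fy=2.5,interpolation=cv2.INTER_CUBIC)
a2=a[:,100:480];save(np.hstack([a2,c]),'w2')
np.set_printoptions(precision=4,suppress=True)
P,im=cloud('scene');z=P[...,2];near=np.hypot(P[...,0]-.6,P[...,1]+.004)
for lo in (.10,.12,.14,.17,.19,.21,.23,.25):
    p=P[(near<.035)&(z>lo)&(z<lo+.02)]
    if len(p)>5:c,r=cv2.minEnclosingCircle(p[:,:2].astype(np.float32));print(lo,len(p),p.mean(0),np.array(c),r)
```

```text
6.275 [ 0.60028421 -0.00345768  0.23580107] [ 0.04187068 -0.01304535 -2.8907418 ]
0.1 39 [ 0.6027 -0.0045  0.1102] [ 0.5991 -0.0037] 0.009232030250132084
0.12 37 [ 0.6032 -0.0047  0.1299] [ 0.6003 -0.0039] 0.007989521138370037
0.14 49 [ 0.6015 -0.0047  0.1493] [ 0.6001 -0.0038] 0.00848698616027832
0.19 100 [ 0.6137 -0.0051  0.2013] [ 0.6046 -0.0033] 0.01905181258916855
0.21 74 [ 0.6143 -0.006   0.217 ] [ 0.6049 -0.0033] 0.019133541733026505
0.23 18 [ 0.633  -0.0065  0.2431] [ 0.6323 -0.0065] 0.009548554196953773
```

View pics/w2.png

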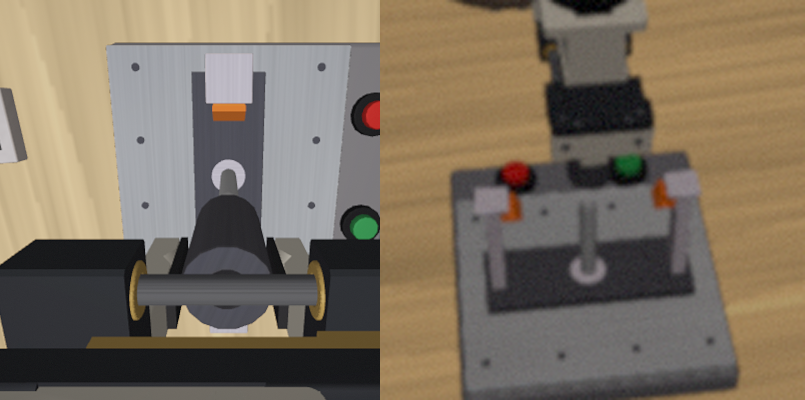

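The left half shows the sleeve upright in the jaws with its bore at about (230,285) and the foot and rod in line behind it at (229,175). The right half shows the sleeve above the rod. Next I compare the two axes by least-squares circle fits.

Run:
```python
from h import *
from scipy.optimize import least_squares
np.set_printoptions(precision=4,suppress=True)
for n in('scene','wrist'):
    P,im=cloud(n);z=P[...,2];near=np.hypot(P[...,0]-.6,P[...,1]+.004)
    for s,lo,hi,r in(('rod',.065,.145,.008),('slv',.192,.214,.02),('slv',.205,.23,.02),('slvall',.19,.27,.02)):
        p=P[(near<(.03 if r>.01 else .02))&(z>lo)&(z<hi)]
        if len(p)<8: print(n,s,len(p));continue
        f=least_squares(lambda c:np.hypot(p[:,0]-c[0],p[:,1]-c[1])-r,[.6,-.004],loss='soft_l1',f_scale=.001)
        print(n,s,len(p),f.x,np.abs(f.fun).mean())
    # axis tilt of the sleeve
    p=P[(near<.03)&(z>.195)&(z<.27)]
    if len(p)>20:
        f=least_squares(lambda c:np.hypot(p[:,0]-c[0]-c[2]*(p[:,2]-.23),p[:,1]-c[1]-c[3]*(p[:,2]-.23))-.02,[.6,-.004,0,0],loss='soft_l1',f_scale=.001);print(n,'tilt',f.x,len(p))
    p=P[(near<.03)&(z>.065)&(z<.145)]
    f=least_squares(lambda c:np.hypot(p[:,0]-c[0]-c[2]*(p[:,2]-.1),p[:,1]-c[1]-c[3]*(p[:,2]-.1))-.008,[.6,-.004,0,0],loss='soft_l1',f_scale=.001);print(n,'rodtilt',f.x,len(p))
```

```text
scene rod 153 [ 0.5973 -0.0044] 0.0008561282926375059
scene slv 122 [ 0.5981 -0.0025] 0.0008222395029247837
scene slv 102 [ 0.5983 -0.0024] 0.0009264299700980201
scene slvall 174 [ 0.5982 -0.0025] 0.0008621618733531004
scene tilt [ 0.5987 -0.0021  0.0173  0.0176] 157
scene rodtilt [ 0.5973 -0.0044 -0.0023 -0.0018] 153
wrist rod 348 [ 0.5991 -0.0069] 0.00013524978142027963
wrist slv 595 [ 0.5999 -0.0051] 0.00015981886164852368
wrist slv 844 [ 0.5999 -0.0051] 0.00016510906102015918
wrist slvall 6003 [ 0.6    -0.0053] 0.0021706052519967077
wrist tilt [ 0.6    -0.0053  0.0004 -0.0046] 5936
wrist rodtilt [ 0.5991 -0.0069 -0.0004 -0.    ] 348
```

drive_tool(series=[{"delta_pos":[-0.0009,-0.0018,0],"dr":[0,0,0],"grip":0.03},{"delta_pos":[-0.0009,-0.0018,-0.01],"dr":[0,0,0],"grip":0.03},{"delta_pos":[-0.0009,-0.0018,-0.025],"dr":[0,0,0],"grip":0.03},{"delta_pos":[-0.0009,-0.0018,-0.032],"dr":[0,0,0],"grip":0.03},{"delta_pos":[-0.0009,-0.0018,-0.037],"dr":[0,0,0],"grip":0.03},{"delta_pos":[-0.0009,-0.0018,-0.042],"dr":[0,0,0],"grip":0.03},{"delta_pos":[-0.0009,-0.0018,-0.047],"dr":[0,0,0],"grip":0.03},{"delta_pos":[-0.0009,-0.0018,-0.053],"dr":[0,0,0],"grip":0.03},{"delta_pos":[-0.0009,-0.0018,-0.053],"dr":[0,0,0],"grip":0.03}])

```text
clock: 7.55
tool_pos: [0.5989, -0.006, 0.182]
ee_rot: [-0.0, -0.678, 0.735, 0.0]
ft_force: [0.2, -0.2, -3.4]
opening: 0.448
```

drive_tool(series=[{"delta_pos":[0,0,-0.012],"dr":[0,0,0],"grip":0.03},{"delta_pos":[0,0,-0.024],"dr":[0,0,0],"grip":0.03},{"delta_pos":[0,0,-0.036],"dr":[0,0,0],"grip":0.03},{"delta_pos":[0,0,-0.048],"dr":[0,0,0],"grip":0.03},{"delta_pos":[0,0,-0.06],"dr":[0,0,0],"grip":0.03},{"delta_pos":[0,0,-0.068],"dr":[0,0,0],"grip":0.03},{"delta_pos":[0,0,-0.073],"dr":[0,0,0],"grip":0.03},{"delta_pos":[0,0,-0.073],"dr":[0,0,0],"grip":0.03}])

```text
clock: 8.55
tool_pos: [0.599, -0.0061, 0.1092]
ee_rot: [-0.0, -0.678, 0.735, 0.0]
ft_force: [0.8, 0.1, -2.5]
opening: 0.451
```

Now I come down in small steps to contact.

drive_tool(series=[{"delta_pos":[0,0,-0.002],"dr":[0,0,0],"grip":0.03},{"delta_pos":[0,0,-0.004],"dr":[0,0,0],"grip":0.03},{"delta_pos":[0,0,-0.005],"dr":[0,0,0],"grip":0.03},{"delta_pos":[0,0,-0.005],"dr":[0,0,0],"grip":0.03}])

```text
clock: 9.05
tool_pos: [0.5991, -0.0061, 0.1046]
ee_rot: [0.0, -0.678, 0.735, -0.0]
ft_force: [-0.2, 0.8, -3.2]
opening: 0.446
```

drive_tool(series=[{"delta_pos":[0,0,-0.001],"dr":[0,0,0],"grip":0.03},{"delta_pos":[0,0,-0.001],"dr":[0,0,0],"grip":0.03},{"delta_pos":[0,0,-0.001],"dr":[0,0,0],"grip":0.03}])

```text
clock: 9.43
tool_pos: [0.5991, -0.0061, 0.1035]
ee_rot: [-0.0, -0.678, 0.735, 0.0]
ft_force: [0.8, -0.5, -4.2]
opening: 0.448
```

drive_tool(series=[{"delta_pos":[0,0,-0.0008],"dr":[0,0,0],"grip":0.03},{"delta_pos":[0,0,-0.0008],"dr":[0,0,0],"grip":0.03},{"delta_pos":[0,0,-0.0008],"dr":[0,0,0],"grip":0.03}])

```text
clock: 9.8
tool_pos: [0.5991, -0.0061, 0.1027]
ee_rot: [-0.0, -0.678, 0.735, 0.0]
ft_force: [1.2, 1.0, -3.3]
opening: 0.446
```

drive_tool(series=[{"delta_pos":[0,0,-0.0008],"dr":[0,0,0],"grip":0.03},{"delta_pos":[0,0,-0.0008],"dr":[0,0,0],"grip":0.03},{"delta_pos":[0,0,-0.0008],"dr":[0,0,0],"grip":0.03}])

```text
clock: 10.18
tool_pos: [0.5992, -0.0061, 0.1026]
ee_rot: [0.0, -0.678, 0.735, -0.0]
ft_force: [-3.0, 2.3, 5.9]
opening: 0.451
```

drive_tool(series=[{"delta_pos":[0,0,0.0006],"dr":[0,0,0],"grip":0.03},{"delta_pos":[0,0,0.0006],"dr":[0,0,0],"grip":0.06},{"delta_pos":[0,0,0.0006],"dr":[0,0,0],"grip":0.07},{"delta_pos":[0,0,0.0006],"dr":[0,0,0],"grip":0.07},{"delta_pos":[0,0,0.02],"dr":[0,0,0],"grip":0.07},{"delta_pos":[0,0,0.05],"dr":[0,0,0],"grip":0.07},{"delta_pos":[0,0,0.1],"dr":[0,0,0],"grip":0.07},{"delta_pos":[0,0,0.14],"dr":[0,0,0],"grip":0.07},{"delta_pos":[0,0,0.18],"dr":[0,0,0],"grip":0.07},{"delta_pos":[0,0,0.18],"dr":[0,0,0],"grip":0.07}])

```text
clock: 11.42
tool_pos: [0.6008, -0.006, 0.2859]
ee_rot: [0.003, -0.678, 0.735, -0.002]
ft_force: [-0.3, -0.1, 0.4]
opening: 0.795
```

Run:
```python
from h import *
from scipy.optimize import least_squares
np.set_printoptions(precision=4,suppress=True)
s=monitor.read_state();print(s['clock'],s['tool_pos'],s['ft_force'],s['q'])
a,_,_=grab('wrist');save(a,'w3')
for n in('wrist','top'):
    P,im=cloud(n);z=P[...,2];near=np.hypot(P[...,0]-.599,P[...,1]+.0065)
    p=P[(near<.022)&(z>.12)&(z<.145)];print(n,'slv top z',np.percentile(p[(np.hypot(p[:,0]-.599,p[:,1]+.0065)>.011)][:,2],[5,50,95]),len(p))
# bar from initial clouds
P,im=cloud('scene');
for n in('top',):
    P,im=cloud(n);I=im.astype(int);z=P[...,2];box=(abs(P[...,0]-.509)<.08)&(abs(P[...,1]+.397)<.1)
    sat=I.max(2)-I.min(2)
    p=P[box&(z>.004)&(z<.02)&(sat<30)];print(len(p),cv2.minAreaRect(p[:,:2].astype(np.float32)))
    p=P[box&(z>.03)];print(len(p),cv2.minAreaRect(p[:,:2].astype(np.float32)),p.mean(0))
```

```text
11.425 [ 0.6008 -0.006   0.2859] [-0.2995 -0.0896  0.3682] [ 0.3156  0.201  -0.071   0.0011 -1.2921 -0.3966]
wrist slv top z [0.1276 0.1368 0.1381] 1197Traceback (most recent call last):
  File "<stdin>", line 8, in <module>
    return _quantile_unchecked(
        a, q, axis, out, overwrite_input, method, keepdims, weights)
    return _ureduce(a,
                    func=_quantile_ureduce_func,
    ...<5 lines>...
                    overwrite_input=overwrite_input,
                    method=method)
    r = func(a, **kwargs)
    result = _quantile(arr,
                       quantiles=q,
    ...<2 lines>...
                       out=out,
                       weights=wgt)
    slices_having_nans = np.isnan(arr[-1, ...])
                                  ~~~^^^^^^^^^
IndexError: index -1 is out of bounds for axis 0 with size 0
```

View pics/w3.png

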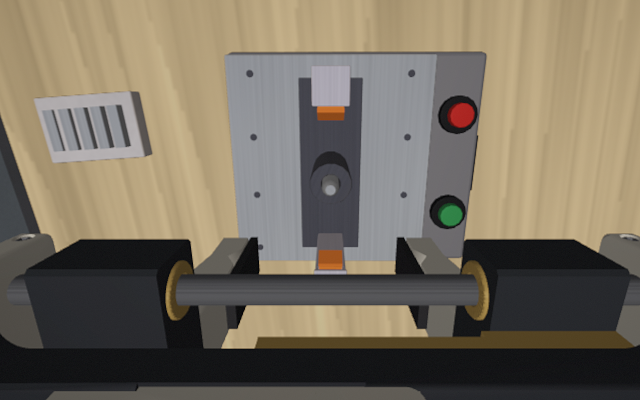

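The sleeve is down over the rod: tip at (330,186), and the sleeve's top at z about 0.137, as it should be. Next is the bar.

drive_tool(series=[{"delta_pos":[-0.01,-0.04,0],"dr":[0,0,-0.04],"grip":0.06},{"delta_pos":[-0.025,-0.1,0],"dr":[0,0,-0.1],"grip":0.06},{"delta_pos":[-0.04,-0.16,0],"dr":[0,0,-0.16],"grip":0.06},{"delta_pos":[-0.055,-0.22,-0.01],"dr":[0,0,-0.22],"grip":0.06},{"delta_pos":[-0.07,-0.27,-0.03],"dr":[0,0,-0.243],"grip":0.06},{"delta_pos":[-0.08,-0.31,-0.05],"dr":[0,0,-0.243],"grip":0.06},{"delta_pos":[-0.085,-0.33,-0.06],"dr":[0,0,-0.243],"grip":0.06},{"delta_pos":[-0.085,-0.33,-0.06],"dr":[0,0,-0.243],"grip":0.06},{"delta_pos":[-0.085,-0.33,-0.06],"dr":[0,0,-0.243],"grip":0.06}])

```text
clock: 12.6
tool_pos: [0.5146, -0.3356, 0.2221]
ee_rot: [0.0, -0.584, 0.812, -0.0]
ft_force: [0.3, -0.2, -0.0]
opening: 0.687
```

Run:
```python
from h import *
np.set_printoptions(precision=4,suppress=True)
s=monitor.read_state();print(s['clock'],s['tool_pos'],s['q'])
a,_,_=grab('wrist');save(a,'w4')
for n in('wrist',):
    P,im=cloud(n);I=im.astype(int);z=P[...,2];box=(abs(P[...,0]-.509)<.09)&(abs(P[...,1]+.397)<.1)
    r,g,b=I[...,0],I[...,1],I[...,2]
    p=P[box&(z>.006)&(z<.016)&(b>r-12)&(b<r+25)];print('bar',len(p),cv2.minAreaRect(p[:,:2].astype(np.float32)))
    p=P[box&(z>.04)&(z<.06)&(b>r+10)];print('handle',len(p),cv2.minAreaRect(p[:,:2].astype(np.float32)),p.mean(0),np.percentile(p[:,2],[5,50,95]))
```

```text
12.6 [ 0.5146 -0.3356  0.2221] [-0.2603  0.2626 -0.1353  0.     -1.1727 -0.0632]
bar 3814 ((0.49569571018218994, -0.41646671295166016), (0.17375122010707855, 0.07768554240465164), 53.73331832885742)
handle 842 ((0.5072622895240784, -0.4007149934768677), (0.07356730848550797, 0.010047946125268936), 72.63401794433594) [ 0.5067 -0.4018  0.0498] [0.0484 0.0499 0.0511]
```

View pics/w4.png

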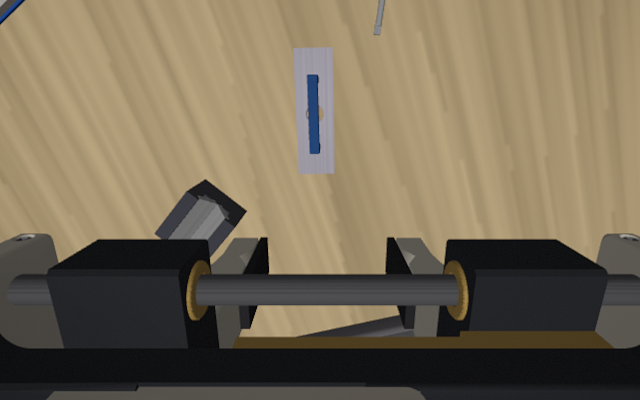

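The handle is at (313,114) in the wrist view and runs nearly along the image columns, and the V-block at (200,220) is clear. Corrected for the wrist-camera offset, the handle is at about (0.508, -0.398).

drive_tool(series=[{"delta_pos":[-0.003,-0.03,-0.03],"dr":[0,0,0.019],"grip":0.06},{"delta_pos":[-0.0066,-0.0625,-0.07],"dr":[0,0,0.019],"grip":0.06},{"delta_pos":[-0.0066,-0.0625,-0.11],"dr":[0,0,0.019],"grip":0.06},{"delta_pos":[-0.0066,-0.0625,-0.15],"dr":[0,0,0.019],"grip":0.06},{"delta_pos":[-0.0066,-0.0625,-0.18],"dr":[0,0,0.019],"grip":0.06},{"delta_pos":[-0.0066,-0.0625,-0.1956],"dr":[0,0,0.019],"grip":0.06},{"delta_pos":[-0.0066,-0.0625,-0.1956],"dr":[0,0,0.019],"grip":0.06},{"delta_pos":[-0.0066,-0.0625,-0.1956],"dr":[0,0,0.019],"grip":0.06}])

```text
clock: 13.65
tool_pos: [0.5087, -0.3988, 0.0279]
ee_rot: [0.0, -0.592, 0.806, -0.001]
ft_force: [-1.1, -0.2, 0.6]
opening: 0.686
```

drive_tool(series=[{"delta_pos":[0,0,0],"dr":[0,0,0],"grip":0.03},{"delta_pos":[0,0,0],"dr":[0,0,0],"grip":0.003},{"delta_pos":[0,0,0],"dr":[0,0,0],"grip":0.003},{"delta_pos":[0,0,0],"dr":[0,0,0],"grip":0.003},{"delta_pos":[0,0,0],"dr":[0,0,0],"grip":0.003},{"delta_pos":[0,0,0],"dr":[0,0,0],"grip":0.003},{"delta_pos":[0,0,0],"dr":[0,0,0],"grip":0.003},{"delta_pos":[0,0,0],"dr":[0,0,0],"grip":0.003}], force=45)

```text
clock: 14.65
tool_pos: [0.5074, -0.3987, 0.0263]
ee_rot: [-0.0, -0.591, 0.806, 0.0]
ft_force: [-1.0, -0.1, 0.8]
opening: 0.104
```

drive_tool(series=[{"delta_pos":[0,0,0.02],"dr":[0,0,0],"grip":0.003},{"delta_pos":[0,0,0.06],"dr":[0,0,0],"grip":0.003},{"delta_pos":[0,0.01,0.11],"dr":[0,0,0],"grip":0.003},{"delta_pos":[0.01,0.04,0.16],"dr":[0,0,0.03],"grip":0.003},{"delta_pos":[0.02,0.08,0.2],"dr":[0,0,0.07],"grip":0.003},{"delta_pos":[0.03,0.13,0.22],"dr":[0,0,0.11],"grip":0.003},{"delta_pos":[0.042,0.18,0.22],"dr":[0,0,0.15],"grip":0.003},{"delta_pos":[0.054,0.23,0.22],"dr":[0,0,0.19],"grip":0.003},{"delta_pos":[0.066,0.28,0.22],"dr":[0,0,0.225],"grip":0.003},{"delta_pos":[0.076,0.32,0.22],"dr":[0,0,0.225],"grip":0.003}])

```text
clock: 15.9
tool_pos: [0.5835, -0.0765, 0.2461]
ee_rot: [0.0, -0.679, 0.734, 0.0]
ft_force: [0.8, -0.6, -3.0]
opening: 0.104
```

drive_tool(series=[{"delta_pos":[0.01,0.04,0],"dr":[0,0,0],"grip":0.003},{"delta_pos":[0.014,0.065,-0.01],"dr":[0,0,0],"grip":0.003},{"delta_pos":[0.016,0.073,-0.02],"dr":[0,0,0],"grip":0.003},{"delta_pos":[0.016,0.073,-0.02],"dr":[0,0,0],"grip":0.003},{"delta_pos":[0.016,0.073,-0.02],"dr":[0,0,0],"grip":0.003},{"delta_pos":[0.016,0.073,-0.02],"dr":[0,0,0],"grip":0.003},{"delta_pos":[0.016,0.073,-0.02],"dr":[0,0,0],"grip":0.003}])

```text
clock: 16.77
tool_pos: [0.5995, -0.0062, 0.2267]
ee_rot: [0.0, -0.678, 0.735, -0.0]
ft_force: [0.2, 0.0, -2.4]
opening: 0.106
```

Run:
```python
from h import *
np.set_printoptions(precision=4,suppress=True)
s=monitor.read_state();print(s['clock'],s['tool_pos'],s['ft_force'],s['moment'],s['opening'],(s['q'][0]+s['q'][5])*57.3)
a,_,_=grab('wrist');b,_,_=grab('scene')
c=cv2.resize(b[110:270,230:400],None,fx=2.5,fy=2.5,interpolation=cv2.INTER_CUBIC)
save(np.hstack([a[:,120:500],c]),'w5')
for n in('wrist','scene'):
    P,im=cloud(n);z=P[...,2];near=np.hypot(P[...,0]-.6,P[...,1]+.004)
    for lo in np.arange(.185,.26,.01):
        p=P[(near<.09)&(z>lo)&(z<lo+.01)];
        if len(p)>10: print(n,round(lo,3),len(p),p.mean(0),p.min(0)[:2],p.max(0)[:2])
```

```text
16.775 [ 0.5995 -0.0062  0.2267] [ 0.2097  0.0271 -2.3734] [ 0.0937 -0.1093  0.0272] 0.1055852321419609 -4.632875934887592
wrist 0.205 7525 [ 0.5965 -0.0443  0.2104] [ 0.5742 -0.0746] [0.6189 0.0556]
wrist 0.215 95 [ 0.5965 -0.0451  0.2202] [ 0.5916 -0.0458] [ 0.6013 -0.0446]
wrist 0.225 318 [ 0.5982 -0.0275  0.2315] [ 0.5783 -0.0458] [ 0.6186 -0.0161]
wrist 0.235 483 [ 0.5979 -0.0255  0.2404] [ 0.5844 -0.0458] [ 0.6125 -0.0109]
wrist 0.245 2916 [ 0.5986 -0.0175  0.2501] [ 0.5852 -0.0457] [0.6116 0.0237]
wrist 0.255 376 [ 0.5988 -0.0171  0.2603] [ 0.5865 -0.0208] [0.6105 0.002 ]
scene 0.195 71 [ 0.6172 -0.0067  0.2025] [ 0.6118 -0.0702] [0.624  0.0572]
scene 0.205 504 [ 0.6068 -0.0143  0.2104] [ 0.5721 -0.0714] [0.6249 0.0612]
```

View pics/w5.png

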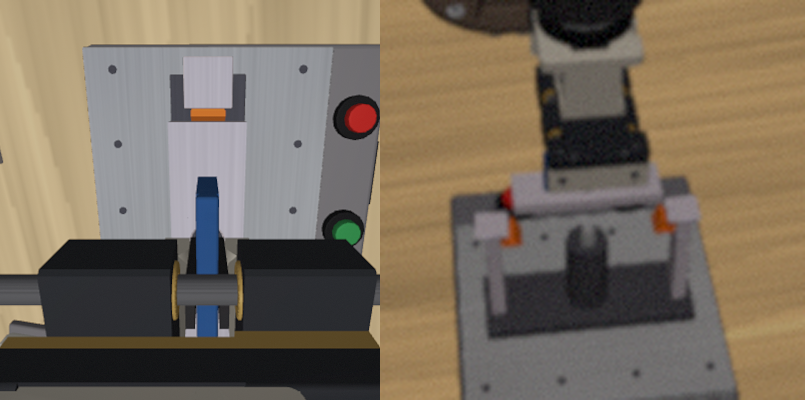

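The left half shows the bar level in the jaws, with its near end at row 122 just inside the right latch, and the orange nose at (208,114). The right half shows the bar above the sleeve and rod. Next I find the bar's edges relative to the rod.

Run:
```python
from h import *
np.set_printoptions(precision=4,suppress=True)
for n,rod in(('wrist',(.5991,-.0069)),('scene',(.5973,-.0044))):
    P,im=cloud(n);z=P[...,2];near=np.hypot(P[...,0]-.6,P[...,1]+.004)
    p=P[(near<.09)&(z>.2045)&(z<.2165)]
    if n=='wrist': p2=p[p[:,1]<-.045]; print('plane',np.linalg.lstsq(np.c_[p2[:,:2]-p2[:,:2].mean(0),np.ones(len(p2))],p2[:,2],rcond=None)[0])
    print(n,len(p),cv2.minAreaRect(p[:,:2].astype(np.float32)))
    t=np.radians(-4.6);R2=np.array([[np.cos(t),np.sin(t)],[-np.sin(t),np.cos(t)]])
    q=(p[:,:2]-rod)@R2.T
    print('y ends rel rod',np.percentile(q[:,1],[0,.5,99.5,100]))
    for a in(-.06,-.05,-.04,.02,.04,.05):
        s=q[abs(q[:,1]-a)<.006]
        if len(s)>5: print(a,len(s),'x edges',s[:,0].min(),s[:,0].max(),'mid',(s[:,0].min()+s[:,0].max())/2)
    for a in(-.01,0,.01):
        s=q[abs(q[:,0]-a)<.005]; print('end y at x',a,s[:,1].min(),s[:,1].max())
```

```text
plane [0.0026 0.019  0.2104]
wrist 7535 ((0.5994366407394409, -0.009237922728061676), (0.12828338146209717, 0.0402071438729763), 85.25639343261719)
y ends rel rod [-0.0664 -0.0663  0.0601  0.0618]
-0.06 1822 x edges -0.019738951579861327 0.02032831366363094 mid 0.00029468104188480615
-0.05 1776 x edges -0.019649685559519604 0.0205065647525744 mid 0.00042843959652739787
-0.04 1569 x edges -0.019569552293971264 0.02035147951789987 mid 0.00039096361196430326
0.05 30 x edges -0.006502656754028946 0.007480145360925672 mid 0.000488744303448363
end y at x -0.01 -0.06640987397894713 0.061764156347144675
end y at x 0 -0.0664443597824155 -0.0378870715389217
end y at x 0.01 -0.0664062256895181 0.061819265437419516
scene 514 ((0.599745512008667, -0.005651555955410004), (0.13022159039974213, 0.04423562064766884), 84.67610931396484)
y ends rel rod [-0.066  -0.0658  0.0635  0.0643]
-0.06 85 x edges -0.02033844664051094 0.02190677623464605 mid 0.0007841647970675547
-0.05 82 x edges -0.019332904687014225 0.023272621647995515 mid 0.001969858480490645
-0.04 71 x edges -0.018937201409353763 0.023432464441202793 mid 0.002247631515924515
0.02 33 x edges 0.008649270909352181 0.024364900441277003 mid 0.016507085675314594
0.04 35 x edges 0.004461476075815267 0.02318849820519125 mid 0.013824987140503259
0.05 40 x edges -0.007541223573632539 0.022578524383801375 mid 0.007518650405084418
end y at x -0.01 -0.06594605217373914 0.06331938346224743
end y at x 0 -0.06490222677190696 0.06397431110525148
end y at x 0.01 -0.06564450195839013 0.06213344957874628
```

drive_tool(series=[{"delta_pos":[-0.0003,0.0013,0],"dr":[0,0,0],"grip":0.003},{"delta_pos":[-0.0003,0.0013,-0.015],"dr":[0,0,0],"grip":0.003},{"delta_pos":[-0.0003,0.0013,-0.03],"dr":[0,0,0],"grip":0.003},{"delta_pos":[-0.0003,0.0013,-0.038],"dr":[0,0,0],"grip":0.003},{"delta_pos":[-0.0003,0.0013,-0.043],"dr":[0,0,0],"grip":0.003},{"delta_pos":[-0.0003,0.0013,-0.047],"dr":[0,0,0],"grip":0.003},{"delta_pos":[-0.0003,0.0013,-0.047],"dr":[0,0,0],"grip":0.003}])

```text
clock: 17.75
tool_pos: [0.5999, -0.0043, 0.18]
ee_rot: [0.001, -0.678, 0.735, -0.001]
ft_force: [1.0, -0.3, 1.6]
opening: 0.112
```

drive_tool(series=[{"delta_pos":[0,0,-0.003],"dr":[0,0,0],"grip":0.003},{"delta_pos":[0,0,-0.005],"dr":[0,0,0],"grip":0.003},{"delta_pos":[0,0,-0.005],"dr":[0,0,0],"grip":0.003}])

```text
clock: 18.12
tool_pos: [0.6, -0.0043, 0.1749]
ee_rot: [0.001, -0.678, 0.735, -0.001]
ft_force: [0.8, -0.9, 1.0]
opening: 0.111
```

Run:
```python
from h import *
np.set_printoptions(precision=4,suppress=True)
s=monitor.read_state();print(s['clock'],s['tool_pos'],s['ft_force'],s['moment'],s['opening'])
a,_,_=grab('wrist');b,_,_=grab('scene')
c=cv2.resize(b[110:270,230:400],None,fx=2.5,fy=2.5,interpolation=cv2.INTER_CUBIC)
save(np.hstack([a[:,120:500],c]),'w6')
P,im=cloud('wrist');z=P[...,2];near=np.hypot(P[...,0]-.6,P[...,1]+.004)
p=P[(P[...,1]<-.045)&(near<.09)&(z>.145)&(z<.18)&(np.ptp(im.astype(int),axis=2)<40)]
for y in np.arange(-.1,-.04,.006):
    q=p[abs(p[:,1]-y)<.003]
    if len(q):print(round(y,3),len(q),np.percentile(q[:,2],[10,50,90]))
```

```text
18.125 [ 0.6    -0.0043  0.1749] [ 0.7664 -0.8888  0.9595] [-0.3687 -0.8663  0.0177] 0.11078026278421671
-0.094 334 [0.1681 0.169  0.1698]
-0.088 880 [0.1682 0.169  0.1699]
-0.082 820 [0.1681 0.169  0.1699]
-0.076 41 [0.1682 0.1689 0.1695]
-0.07 707 [0.1572 0.1585 0.1593]
-0.064 927 [0.1577 0.1585 0.1593]
-0.058 905 [0.1577 0.1585 0.1593]
-0.052 881 [0.1577 0.1585 0.1594]
-0.046 577 [0.1578 0.1585 0.1594]
```

View pics/w6.png

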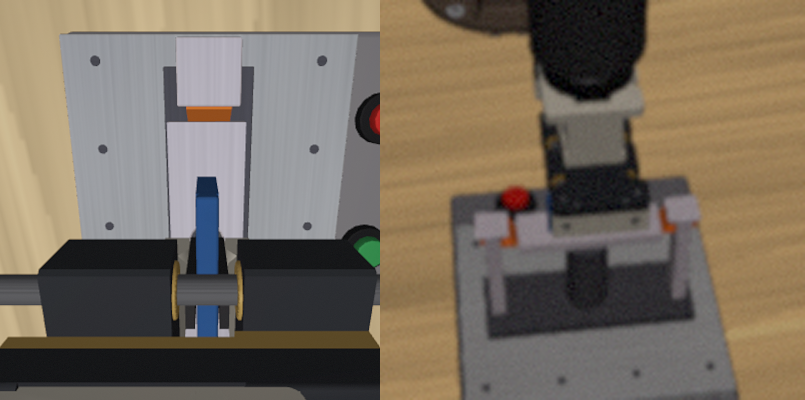

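The left half shows the bar level (top at z=0.1585) with its end under the ramp of the orange latch at (209,114). The right half shows it between both latches with the rod in the hole. Now I press down.

drive_tool(series=[{"delta_pos":[0,0,-0.002],"dr":[0,0,0],"grip":0.003},{"delta_pos":[0,0,-0.004],"dr":[0,0,0],"grip":0.003},{"delta_pos":[0,0,-0.006],"dr":[0,0,0],"grip":0.003},{"delta_pos":[0,0,-0.006],"dr":[0,0,0],"grip":0.003}], force=60)

```text
clock: 18.73
tool_pos: [0.5988, -0.0044, 0.1677]
ee_rot: [-0.0, -0.678, 0.735, 0.0]
ft_force: [0.4, -0.4, -2.3]
opening: 0.106
```

drive_tool(series=[{"delta_pos":[0,0,-0.002],"dr":[0,0,0],"grip":0.003},{"delta_pos":[0,0,-0.004],"dr":[0,0,0],"grip":0.003},{"delta_pos":[0,0,-0.004],"dr":[0,0,0],"grip":0.003}])

```text
clock: 19.1
tool_pos: [0.5988, -0.0043, 0.1638]
ee_rot: [-0.0, -0.678, 0.735, 0.0]
ft_force: [-0.1, 1.0, -1.4]
opening: 0.102
```

drive_tool(series=[{"delta_pos":[0,0,-0.001],"dr":[0,0,0],"grip":0.003},{"delta_pos":[0,0,-0.002],"dr":[0,0,0],"grip":0.003},{"delta_pos":[0,0,-0.002],"dr":[0,0,0],"grip":0.003}])

```text
clock: 19.48
tool_pos: [0.5996, -0.0043, 0.1633]
ee_rot: [0.0, -0.678, 0.735, -0.0]
ft_force: [-1.5, 0.1, 4.6]
opening: 0.103
```

Run:
```python
from h import *
np.set_printoptions(precision=4,suppress=True)
s=monitor.read_state();print(s['clock'],s['tool_pos'],s['ft_force'],s['moment'],s['opening'])
a,_,_=grab('wrist');b,_,_=grab('scene')
c=cv2.resize(b[110:270,230:400],None,fx=2.5,fy=2.5,interpolation=cv2.INTER_CUBIC)
save(np.hstack([a[:,120:500],c]),'w7')
P,im=cloud('wrist');z=P[...,2];I=im.astype(int)
near=np.hypot(P[...,0]-.6,P[...,1]+.004)
p=P[(P[...,1]<-.045)&(near<.09)&(z>.135)&(z<.18)&(np.ptp(I,axis=2)<40)]
for y in np.arange(-.082,-.04,.006):
    q=p[abs(p[:,1]-y)<.003]
    if len(q):print(round(y,3),len(q),np.percentile(q[:,2],[10,50,90]))
for n in('wrist','scene'):
    P,im=cloud(n);I=im.astype(int);m=(I[...,0]>I[...,1]+40)&(P[...,2]>.14)&(P[...,2]<.18)&(abs(P[...,0]-.6)<.04)
    t=np.radians(-4.6);rod=(.5991,-.0069) if n=='wrist' else (.5973,-.0044)
    q=(P[m][:,1]-rod[1])*np.cos(t)-(P[m][:,0]-rod[0])*np.sin(t)
    print(n,'orange y', [np.percentile(w,[2,98]) for w in(q[q<0],q[q>0]) if len(w)],'z',np.percentile(P[m][:,2],[2,98]))
```

```text
19.475 [ 0.5996 -0.0043  0.1633] [-1.542   0.1151  4.5718] [0.1554 0.5229 0.0767] 0.10326374409841096
-0.082 961 [0.1681 0.169  0.1698]
-0.076 62 [0.1679 0.1685 0.1696]
-0.07 327 [0.1456 0.147  0.1479]
-0.064 901 [0.1462 0.147  0.1479]
-0.058 899 [0.1463 0.1471 0.148 ]
-0.052 875 [0.1462 0.1471 0.1479]
-0.046 577 [0.1463 0.1471 0.1479]
wrist orange y [array([-0.0717, -0.0606]), array([0.0593, 0.0607])] z [0.1504 0.1649]
scene orange y [array([-0.077 , -0.0625]), array([0.0619, 0.078 ])] z [0.1503 0.1675]
```

View pics/w7.png

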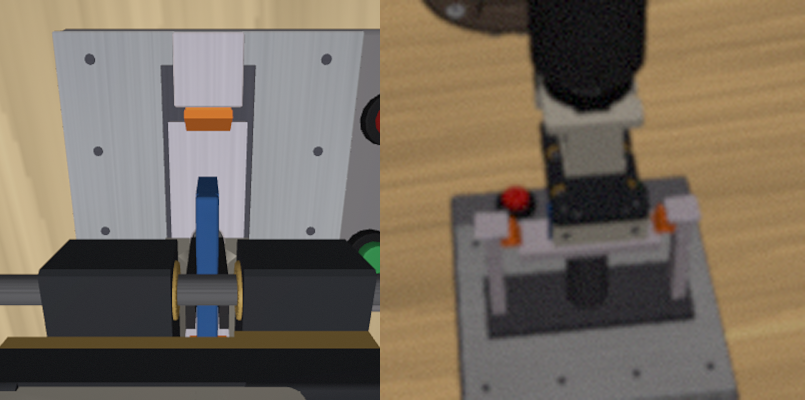

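The bar's top is at z=0.147, which is its seated height. Both orange noses are back at 60–62 mm from the axis over the bar's ends: (208,118) in the left half, and both visible in the right half. I'll release and go over near the button.

drive_tool(series=[{"delta_pos":[0,0,0.001],"dr":[0,0,0],"grip":0.003},{"delta_pos":[0,0,0.001],"dr":[0,0,0],"grip":0.03},{"delta_pos":[0,0,0.001],"dr":[0,0,0],"grip":0.05},{"delta_pos":[0,0,0.001],"dr":[0,0,0],"grip":0.05},{"delta_pos":[0,0,0.03],"dr":[0,0,0],"grip":0.05},{"delta_pos":[0,0,0.06],"dr":[0,0,0],"grip":0.05},{"delta_pos":[-0.04,0.02,0.08],"dr":[0,0,0],"grip":0.03},{"delta_pos":[-0.09,0.06,0.08],"dr":[0,0,0],"grip":0.0},{"delta_pos":[-0.125,0.1,0.06],"dr":[0,0,0],"grip":0.0},{"delta_pos":[-0.14,0.14,0.04],"dr":[0,0,0],"grip":0.0}])

```text
clock: 20.82
tool_pos: [0.4577, 0.1366, 0.2028]
ee_rot: [0.001, -0.678, 0.735, 0.0]
ft_force: [1.9, 0.8, 0.3]
opening: 0.18
```

drive_tool(series=[{"delta_pos":[0,0,0],"dr":[0,0,0],"grip":0.0},{"delta_pos":[0,0,0],"dr":[0,0,0],"grip":0.0},{"delta_pos":[0,0,0],"dr":[0,0,0],"grip":0.0}])

```text
clock: 21.2
tool_pos: [0.4598, 0.1351, 0.2028]
ee_rot: [0.0, -0.678, 0.735, -0.0]
ft_force: [0.3, 0.0, -0.3]
opening: 0.007
```

Run:
```python
from h import *
np.set_printoptions(precision=4,suppress=True)
s=monitor.read_state();print(s['clock'],s['tool_pos'],s['ft_force'],s['opening'])
a,_,_=grab('wrist');save(a,'w8');b,_,_=grab('scene')
P,im=cloud('wrist');I=im.astype(int);z=P[...,2];r,g,b=I[...,0],I[...,1],I[...,2]
m=(g>r+30)&(g>b+15)&(z>.035)&(z<.08)&(P[...,0]<.52)
p=P[m];print('green',len(p),p.mean(0),np.percentile(p[:,2],[2,50,98]))
c=p.mean(0)
for lo,hi in((0,.008),(.008,.012),(.012,.015),(.015,.018),(.018,.021),(.021,.025),(.025,.035)):
    d=np.hypot(P[...,0]-c[0],P[...,1]-c[1]);q=P[(d>=lo)&(d<hi)&(z<.1)];print(lo,hi,len(q),np.percentile(q[:,2],[5,50,95]) if len(q) else '')
m=(r>g+60)&(z>.03)&(z<.08)&(P[...,0]<.52);print('red',P[m].mean(0),m.sum(),np.percentile(P[m][:,2],[50,98]))
P,im=cloud('scene');I=im.astype(int);m=(I[...,0]>I[...,1]+40)&(P[...,2]>.14)&(P[...,2]<.18)&(abs(P[...,0]-.6)<.04)
t=np.radians(-4.6);q=(P[m][:,1]+.0044)*np.cos(t)-(P[m][:,0]-.5973)*np.sin(t);print([np.percentile(w,[2,98]) for w in(q[q<0],q[q>0])])
```

```text
21.2 [0.4598 0.1351 0.2028] [ 0.3208  0.0275 -0.3054] 0.006952726395146346
green 766 [0.4552 0.0648 0.0516] [0.0489 0.0517 0.0533]
0 0.008 269 [0.051  0.052  0.0532]
0.008 0.012 320 [0.0507 0.0518 0.0531]
0.012 0.015 282 [0.0412 0.0499 0.0523]
0.015 0.018 390 [0.0409 0.042  0.0432]
0.018 0.021 455 [0.0407 0.042  0.0431]
0.021 0.025 543 [0.0287 0.0301 0.0417]
0.025 0.035 2131 [0.0279 0.0299 0.0375]<stdin>:11: RuntimeWarning: Mean of empty slice.
  ret = um.true_divide(
Traceback (most recent call last):
IndexError: index -1 is out of bounds for axis 0 with size 0
```

View pics/w8.png

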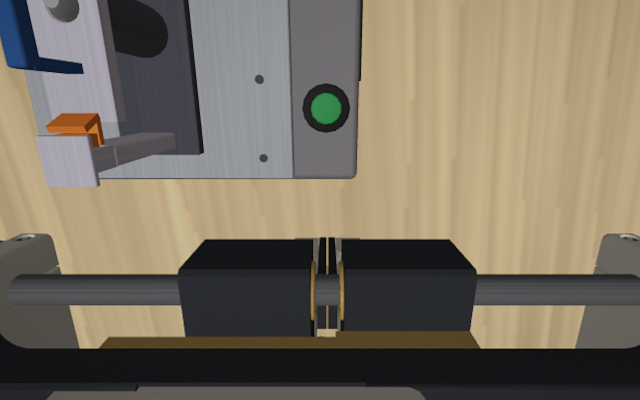

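The green button is at (326,108), with its top at z=0.052 and its collar at 0.042. After a 6 mm press the fingertip stays clear of the collar and of the plate (0.045).

drive_tool(series=[{"delta_pos":[-0.002,-0.035,-0.03],"dr":[0,0,0],"grip":0.0},{"delta_pos":[-0.004,-0.062,-0.06],"dr":[0,0,0],"grip":0.0},{"delta_pos":[-0.004,-0.068,-0.09],"dr":[0,0,0],"grip":0.0},{"delta_pos":[-0.004,-0.068,-0.115],"dr":[0,0,0],"grip":0.0},{"delta_pos":[-0.004,-0.068,-0.135],"dr":[0,0,0],"grip":0.0},{"delta_pos":[-0.004,-0.068,-0.143],"dr":[0,0,0],"grip":0.0},{"delta_pos":[-0.004,-0.068,-0.143],"dr":[0,0,0],"grip":0.0},{"delta_pos":[-0.004,-0.068,-0.143],"dr":[0,0,0],"grip":0.0}])

```text
clock: 22.3
tool_pos: [0.4558, 0.0679, 0.0601]
ee_rot: [0.001, -0.678, 0.735, -0.0]
ft_force: [0.6, 0.8, 0.4]
opening: 0.006
```

drive_tool(series=[{"delta_pos":[0,0,-0.004],"dr":[0,0,0],"grip":0.0},{"delta_pos":[0,0,-0.008],"dr":[0,0,0],"grip":0.0},{"delta_pos":[0,0,-0.011],"dr":[0,0,0],"grip":0.0},{"delta_pos":[0,0,-0.013],"dr":[0,0,0],"grip":0.0},{"delta_pos":[0,0,-0.013],"dr":[0,0,0],"grip":0.0}])

```text
clock: 22.92
tool_pos: [0.4555, 0.0679, 0.0465]
ee_rot: [0.0, -0.678, 0.735, -0.0]
ft_force: [0.4, 1.5, 4.7]
opening: 0.007
```

drive_tool(series=[{"delta_pos":[0,0,-0.001],"dr":[0,0,0],"grip":0.0},{"delta_pos":[0,0,-0.0015],"dr":[0,0,0],"grip":0.0},{"delta_pos":[0,0,-0.0015],"dr":[0,0,0],"grip":0.0}])

```text
clock: 23.3
tool_pos: [0.4556, 0.0679, 0.046]
ee_rot: [0.0, -0.679, 0.735, -0.0]
ft_force: [-4.7, 0.8, 18.8]
opening: 0.004
```

The button hit its hard stop at 6 mm of travel, with 19 N on the tool. Now I let go and retreat.

drive_tool(series=[{"delta_pos":[0,0,0.01],"dr":[0,0,0],"grip":0.0},{"delta_pos":[0,0,0.04],"dr":[0,0,0],"grip":0.0},{"delta_pos":[0,0,0.09],"dr":[0,0,0],"grip":0.0},{"delta_pos":[-0.01,0.03,0.14],"dr":[0,0,0],"grip":0.0},{"delta_pos":[-0.01,0.08,0.18],"dr":[0,0,0],"grip":0.0},{"delta_pos":[-0.01,0.13,0.2],"dr":[0,0,0],"grip":0.0},{"delta_pos":[-0.01,0.16,0.2],"dr":[0,0,0],"grip":0.0},{"delta_pos":[-0.01,0.16,0.2],"dr":[0,0,0],"grip":0.0},{"delta_pos":[-0.01,0.16,0.2],"dr":[0,0,0],"grip":0.0}])

```text
clock: 24.42
tool_pos: [0.4447, 0.2272, 0.2443]
ee_rot: [-0.001, -0.678, 0.735, 0.0]
ft_force: [-0.2, -0.4, -0.2]
opening: 0.003
```

Run:
```python
from h import *
np.set_printoptions(precision=4,suppress=True)
s=monitor.read_state();print(s['clock'],s['tool_pos'],s['ft_force'])
b,_,_=grab('scene');grab('top')
save(cv2.resize(b[150:310,100:340+160],None,fx=2,fy=2,interpolation=cv2.INTER_CUBIC),'s9')
P,im=cloud('scene');I=im.astype(int);z=P[...,2];r,g,b=I[...,0],I[...,1],I[...,2]
m=(r>g+40)&(z>.14)&(z<.18)&(abs(P[...,0]-.6)<.04)
t=np.radians(-4.6);q=(P[m][:,1]+.0044)*np.cos(t)-(P[m][:,0]-.5973)*np.sin(t);print('latch y',[np.percentile(w,[2,98]) for w in(q[q<0],q[q>0])])
for n in('scene','top'):
    P,im=cloud(n);I=im.astype(int);z=P[...,2];r,g,b=I[...,0],I[...,1],I[...,2]
    near=np.hypot(P[...,0]-.6,P[...,1]+.004)
    m=(g>r+30)&(g>b+15)&(z<.08)&(P[...,0]<.5)&(P[...,0]>.4)&(abs(P[...,1]-.067)<.03);print(n,'green z',np.median(P[m][:,2]))
    m=(near<.06)&(near>.045)&(z>.135)&(z<.156);print(n,'bar top',np.median(P[m][:,2]),m.sum())
    m=(near<.045)&(z>.175)&(z<.195);print(n,'handle z',np.median(P[m][:,2]),P[m].mean(0),m.sum())
```

```text
24.425 [0.4447 0.2272 0.2443] [-0.2191 -0.4168 -0.2042]
latch y [array([-0.0773, -0.0625]), array([0.0616, 0.0783])]
scene green z 0.05170635465188422
scene bar top 0.14733420388346685 212
scene handle z 0.18607006362430234 [ 0.6001 -0.0042  0.1854] 197
top green z 0.051006962842776504
top bar top 0.14680200015245348 165
top handle z 0.1859629796223481 [ 0.6    -0.0028  0.1862] 115
```

View pics/s9.png

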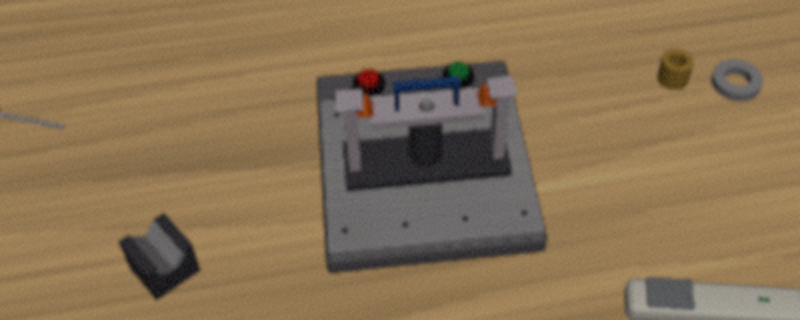

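The final view shows the bar seated over the rod at (427,105), with both orange latches over its ends at (365,104) and (486,94). The green button is up at (458,72), and the bush, ring gauge and V-block are untouched.

```bash
python3 -c "
from h import *
print(close_job())"
```

```text
the job is handed in; nothing more can be done
None
```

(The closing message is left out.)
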